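# Line up the retained sauce samples and check two lids

## Task

On the shelf board the red-lidded and yellow-lidded sample jars stand on each other's discs: swap them, so that each stands centred on the disc of its lid's colour, and bring whichever green-, blue- and white-lidded jars are there to the discs of their own colours too, at any time. After the swap, stand the bridge gauge over the red-lidded jar with its legs on the board in front of and behind the jar, long enough to read it (half a second or more), then likewise over the yellow-lidded jar, and put the gauge back upright on its grey mat. Leave the other things on the bench where they are.

Things in the scene. Friction and masses are not known exactly. Their poses are not given: they have to be found in the camera images.
- board: stainless shelf board lying on the bench, 170 (its x) x 520 (its y) x 6 mm thick, fixed; origin at the centre of its underside on the bench, so its top is 6 mm above the origin; its y axis runs along the row of five coloured discs, about 100 mm apart
- bay_red: the red disc (red with a pale ring, 80 mm across, flush, no height), the place of the red-lidded jar; fixed on the board; origin at its centre, on the board's top surface
- bay_yellow: the yellow disc (yellow with a pale ring, 80 mm across, flush, no height), the place of the yellow-lidded jar; fixed on the board; origin at its centre, on the board's top surface
- bay_green: the green disc (green with a pale ring, 80 mm across, flush, no height), the place of the green-lidded jar; fixed on the board; origin at its centre, on the board's top surface
- bay_blue: the blue disc (blue with a pale ring, 80 mm across, flush, no height), the place of the blue-lidded jar; fixed on the board; origin at its centre, on the board's top surface
- bay_white: the white disc (white with a pale ring, 80 mm across, flush, no height), the place of the white-lidded jar; fixed on the board; origin at its centre, on the board's top surface
- jar_red: loose squat straight round sample jar, 60 mm diameter, 56 mm tall in all including its red lid (14 mm high, 59 mm diameter), heavy bottom, about 0.22 kg; origin at the centre of its underside, z up
- jar_yellow: loose squat straight round sample jar, 60 mm diameter, 48 mm tall in all including its yellow lid (14 mm high, 59 mm diameter), heavy bottom, about 0.22 kg; origin at the centre of its underside, z up
- jar_green: loose squat straight round sample jar, 60 mm diameter, 52 mm tall in all including its green lid (14 mm high, 59 mm diameter), heavy bottom, about 0.22 kg; origin at the centre of its underside, z up; may be absent (None); otherwise it starts on a wrong disc of the board
- jar_blue: loose squat straight round sample jar, 60 mm diameter, 52 mm tall in all including its blue lid (14 mm high, 59 mm diameter), heavy bottom, about 0.22 kg; origin at the centre of its underside, z up; may be absent (None); otherwise it starts on a wrong disc of the board
- jar_white: loose squat straight round sample jar, 60 mm diameter, 52 mm tall in all including its white lid (14 mm high, 59 mm diameter), heavy bottom, about 0.22 kg; origin at the centre of its underside, z up; may be absent (None); otherwise it waits on the bench in front of the board, right of the middle
- gauge: loose aluminium bridge gauge, 0.37 kg, 112 (x) x 44 (y) x 138 mm: two legs 88 mm clear apart along its x, each 12 mm thick in x, full 44 mm wide; a beam joins them, 80 to 92 mm above their feet; on its middle an upright black handle 22 x 22 mm, from 92 to 138 mm; an orange sprung foot (26 mm disc) under the beam. Origin midway between the legs, level with their feet; z up
- gauge_foot (a joint): the gauge's reading: how far its foot is pushed up, m; 0 when free (underside 38 mm above the legs' feet), at most 0.032; light spring (0.3 N plus 0.03 N per mm), so the gauge stands by its own weight. With the legs on the same surface as a jar it reads the jar's height less 38 mm (red 0.018, yellow 0.010)
- dock: grey and black flat mat on the bench, 150 (x) x 90 (y) mm, flush, the gauge's parking place, fixed; origin at its centre at bench height
- vial_a: bystander: amber vial with green cap, 28 mm diameter, 56 mm tall; origin under its centre
- vial_b: bystander: amber vial with blue cap, 28 mm diameter, 56 mm tall; origin under its centre
- vial_c: bystander: amber vial with orange cap, 28 mm diameter, 56 mm tall; origin under its centre; stands on the bench near the robot, right of the gauge; the bench between it and the waiting jar, in front of the board's middle, is clear
- scale: bystander: black pocket scale, 130 x 80 x 19 mm; origin under its centre
- shaker: bystander: glass seasoning jar, 44 mm diameter, 100 mm tall; origin under its centre
- carton: bystander: yellow carton 60 x 110 x 35 mm; origin under its centre
There are look-alikes about, which are no part of the job. There is more than one size of the jar_green; the job needs the smallest.

How it is judged:
By the outcome, as a careful person would: the job done as asked, in the order asked, and still so for the second after the job is handed in, with the robot touching nothing.
Of jar_green, jar_blue, jar_white only 2 to 3 are there at a start; the rules pass over those that are not, and their reading is None.
At some moment in a run one of jar_red, jar_yellow, jar_green, jar_blue, jar_white may be knocked a few centimetres aside while the robot is not near it.
It also fails if it takes over 210 s, if anything falls off the work surface, if the arm or the gripper's body presses on something with over 40 N, if the wrist force passes 120 N, or if a joint passes its speed limit or range.

## Robot

A 6-joint arm with a two-finger parallel gripper is mounted at the origin on the work surface. World frame = base frame: x ahead of the robot, y to its left, z up, the work surface at z = 0. Lengths are in m, angles in rad, forces in N, time in s.
With the tool pointing down it reaches from about 0.325 to 0.85 m from the base axis. Payload 15.5 kg.
Tool frame: the origin (TCP) lies on the centre line of the jaws, within the pads' length; the fingertips stand 8 mm ahead of it and the grasp point (between the pads) lies 11 mm behind it (arm.finger_overhang is the distance from the TCP to the fingertips, in m); z points along the fingers, y is the line along which they close (so a half turn about z gives the same grasp; the last joint's range is limited). The gripper opens to 91 mm and grips with 3 to 60 N. Pads are 32 mm wide; open, the fingers measure 118 mm over their backs; the gripper's body (76 mm by 178 mm) begins 60 mm behind the grasp point.
Start: joints at [-1.329, 0.494, 1.345, -0, 1.302, -0.096], TCP at [0.207, -0.59, 0.222] pointing down, gripper open.
Joint ranges: [-2.91, 2.91], [-0.82, 2.16], [0.22, 2.67], [-1.22, 4.37], [0.12, 2.79], [-3.08, 3.08]. Speed limits (rad/s): [1.89, 1.89, 2.57, 3.01, 3.01, 3.01].

## Interface

Orientations are given as a 3x3 rotation matrix whose columns are the frame's x, y, z axes.
In Python, from rig import arm gives the robot as it stands. The module is installed in compiled form; this text tells all that it offers.
- The arm moves only by the tool apply_moves, never from a script. Its argument "commands" is a list of rows, each a list of 7 numbers: the closure, from -1 (fully open) to 1 (shut), then the shift along the tool's x, y, z in units of 0.3 m (1.0 is 0.3 m), then the turn, a rotation vector about the tool's x, y, z in units of 90 degrees (1.0 is 90 degrees). In form: [[fingers, tx, ty, tz, ax, ay, az], ...]. A call has 1 to 20 rows; each row is the pose to reach, as a shift and turn from the pose commanded when the call began, along the tool's axes at that moment; what a row does not reach only later rows make up. A row lasts 1/12 s, in which the tool goes at most 41.7 mm and 7.16 degrees, less where a joint would pass 70% of its speed; a pose out of reach is approached as far as the arm can. A call with a number of a shift or a turn outside -1 to 1 is refused whole. A call with a gripper value outside its range is refused whole. The fingers move at their own pace and stop on an object; "squeeze" is the grip in N (left out, the last holds). Time passes only in rows, so rows that repeat a pose let the fingers close. It gives the time, the measured TCP pose, the force, the opening and the grip force at its end, in the units of the state.
- arm.get_obs(): the state, without advancing time (a new reading comes with each control period).
- arm.grab_frame(name): name is "side" or "top"; returns the picture (400x640x3 uint8, red, green, blue); there is no depth.
- arm.calibration(name): a dict with "K" (3x3 intrinsics, pixels), "world_from_camera" (4x4, takes a point from camera to world coordinates). Camera axes: x right, y down, z forward; pixel columns grow to the right and rows downward; lengths in m; the calibration is good to about 2 mm. A picture is of the moment at which its call begins. calibration takes no time and is no camera call.
- arm.sign_off(): hands the job in; it is judged then, once.
The state is a dict: "time_s": time; "qpos": joint angles; "joint_velocities": joint speeds; "joint_torque": joint torques, N m; "eef_pos": TCP position; "tcp_rot": TCP orientation; "contact_force": force on the tool from outside, world axes, zero at the start; "moment": the same for the moment, N m; "width": finger opening in m; "finger_force": force on a finger pad.
Only numpy, scipy, OpenCV 4.12 (cv2) and the standard library are available. Lean on these libraries where they do the work, as an engineer would, in place of code of your own. Each camera call takes 0.05 s, during which the arm holds its last target. There are 200 camera calls.

## Working session

There is one attempt and no reset: what is moved stays moved. The work goes in short steps, Python scripts to look and compute and a tool call to move; the robot and the scene stay as the last step left them, time stands still between calls to the robot, and variables do not carry over. Pictures are saved under pics/ and viewed, at most 14 in all, crops included, and the job is handed in when it is done.

Besides the shell and the picture viewer there is one more tool, called after "Emit:" by a JSON object that holds its "method" and its "body". apply_moves: Moves the arm, as the interface text tells. Shifts and turns lie within -1 to 1; 1 stands for 0.3 m of shift or 90 degrees of turn. Its arguments: {"type":"object","properties":{"commands":{"type":"array","items":{"type":"array","items":{"type":"number"}}},"squeeze":{"type":"number"}},"required":["commands"]}

```bash
mkdir -p pics
python3 - <<'E'
from rig import arm
import cv2,numpy as np
for n in("top","side"):
    cv2.imwrite(f"pics/{n}0.png",cv2.cvtColor(arm.grab_frame(n),cv2.COLOR_RGB2BGR))
    c=arm.calibration(n);print(n,np.round(c["K"],1).tolist(),np.round(c["world_from_camera"],3).tolist())
o=arm.get_obs();print(o["time_s"],o["eef_pos"],np.round(o["tcp_rot"],3).tolist(),o["width"],arm.finger_overhang)
E
```

```text
top [[378.7, 0.0, 323.9], [0.0, 378.7, 195.0], [0.0, 0.0, 1.0]] [[-0.026, -0.995, 0.092, 0.417], [-1.0, 0.025, -0.005, -0.011], [0.003, -0.092, -0.996, 1.063], [0.0, 0.0, 0.0, 1.0]]
side [[494.3, 0.0, 314.3], [0.0, 494.3, 194.1], [0.0, 0.0, 1.0]] [[-0.801, -0.461, 0.383, -0.026], [-0.599, 0.626, -0.5, 0.69], [-0.009, -0.629, -0.777, 1.105], [0.0, 0.0, 0.0, 1.0]]
0.1 [ 0.20649339 -0.5895794   0.22142343] [[0.944, 0.331, -0.0], [0.331, -0.944, 0.001], [0.0, -0.001, -1.0]] 0.09175030576452906 0.008
```

View pics/top0.png

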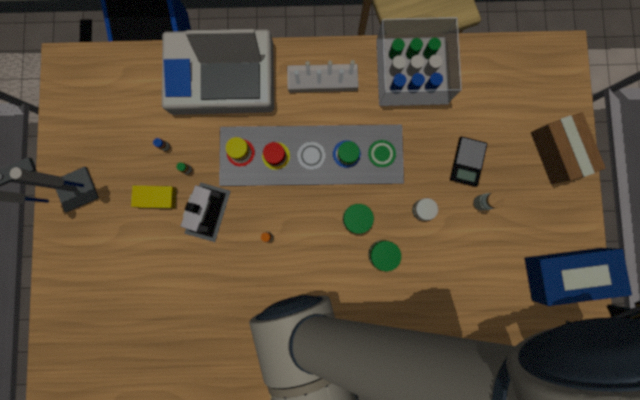

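View pics/side0.png

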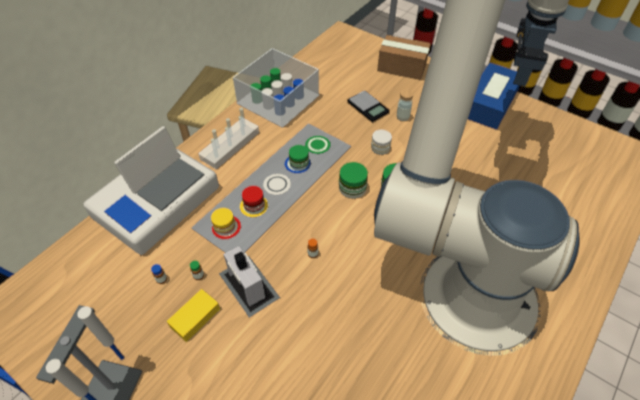

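Top view: yellow jar at (237,148) is on the red disc, and the red jar at (274,153) is on the yellow disc. The white disc (311,155) and green disc (382,153) are empty. The green jar at (347,152) is on the blue disc, the white jar is on the bench at (427,209), and the gauge is on its mat at (205,210). No blue jar is present.

Green candidates are (347,152), (358,219) and (385,256). The one on the board is smallest and stands on a wrong disc, so it fits the description. I'll confirm this in an enlarged crop.

```bash
cat > h.py <<'E'
from rig import arm
import cv2,numpy as np
def ray(n,u,v,z):
    c=arm.calibration(n);T=c["world_from_camera"];d=T[:3,:3]@np.linalg.solve(c["K"],[u,v,1]);o=T[:3,3]
    return o+d*(z-o[2])/d[2]
def pix(n,p):
    c=arm.calibration(n);T=c["world_from_camera"];q=c["K"]@(T[:3,:3].T@(np.array(p)-T[:3,3]));return q[:2]/q[2]
def ortho(img,n,z,x0,x1,y0,y1,s):
    # metric rectified view of plane z: column=(y1-y)/s, row=(x1-x)/s
    W=int((y1-y0)/s);H=int((x1-x0)/s)
    src=np.float32([pix(n,(x,y,z)) for x,y in((x1,y1),(x1,y0),(x0,y0),(x0,y1))])
    M=cv2.getPerspectiveTransform(src,np.float32([[0,0],[W,0],[W,H],[0,H]]))
    return cv2.warpPerspective(img,M,(W,H),flags=cv2.INTER_CUBIC)
HUE=dict(red=(170,8),yellow=(22,34),green=(50,85),blue=(100,125))
def blobs(img,col,amin=30):
    h=cv2.cvtColor(img,cv2.COLOR_RGB2HSV)
    if col=="white": m=(h[...,1]<60)&(h[...,2]>150)
    else:
        a,b=HUE[col];H=h[...,0];m=((H>=a)&(H<=b)) if a<b else ((H>=a)|(H<=b))
        m&=(h[...,1]>120)&(h[...,2]>60)
    m=cv2.morphologyEx(m.astype(np.uint8),cv2.MORPH_OPEN,np.ones((3,3)))
    n,l,s,c=cv2.connectedComponentsWithStats(m)
    return [(c[i].round(1),s[i]) for i in range(1,n) if s[i][4]>=amin]
E
python3 - <<'E'
from h import *
im=arm.grab_frame("top");ims=arm.grab_frame("side")
for c in("red","yellow","green","blue","white"):
    for n,I in(("top",im),("side",ims)):
        for p,s in blobs(I,c):
            if s[4]<900 and (n=="side" or 110<p[1]<280): print(c,n,p,s, np.round(ray(n,p[0],p[1],.056),3)[:2])
a=cv2.resize(im[110:280,110:460],None,fx=2.28,fy=2.28,interpolation=cv2.INTER_CUBIC)
cv2.imwrite("pics/crop1.png",a[...,::-1])
# board
for q in((220,127),(403,125),(403,184),(219,185)): print(np.round(ray("top",*q,.006),3))
E
```

```text
red top [273.4 152.6] [263 142  22  22 358] [0.627 0.117]
red top [245.  157.6] [230 144  25  22 137] [0.616 0.194]
red side [427.8  13.2] [424   9   9   9  73] [ 0.677 -0.966]
red side [423.7  36.1] [414  30  20  13 183] [ 0.615 -0.821]
red side [507.   42.1] [502  38  11   9  83] [ 0.353 -0.964]
red side [566.3  63.5] [561  59  12  10  97] [ 0.138 -0.964]
red side [598.1  75. ] [592  70  13  11 107] [ 0.031 -0.964]
red side [631.4  87. ] [625  82  14  11 115] [-0.076 -0.964]
red side [252.3 196. ] [242 186  21  22 370] [0.623 0.121]
red side [237.  226.6] [233 218   8  18  71] [0.588 0.221]
red side [219.9 235.4] [213 231  16   8  56] [0.604 0.268]
yellow top [236.2 147.6] [226 137  22  22 379] [0.644 0.217]
yellow top [279.7 160.7] [264 147  26  22 144] [0.605 0.1  ]
yellow side [611.8   2.8] [608   0   9   6  42] [ 0.128 -1.456]
yellow side [246.5 211.5] [240 203  18  14  81] [0.601 0.17 ]
yellow side [221.8 217.2] [211 208  22  20 352] [0.641 0.223]
green top [348.5 151.4] [339 141  20  21 340] [ 0.626 -0.085]
green top [381.5 153.2] [375 147  14  14 163] [ 0.618 -0.174]
green t
[... 2047 characters left out ...]
te side [276.6 108.5] [239  90  77  37 802] [ 0.797 -0.194]
white side [634.7 113.3] [629 103  11  19 124] [-0.12  -0.838]
white side [138.5 144.4] [114 126  50  38 241] [1.028 0.174]
white side [381.3 136.4] [372 130  19  14 211] [ 0.462 -0.283]
white side [280.2 184.1] [262 172  41  26 691] [0.589 0.043]
white side [244.9 222.7] [241 218  11  14  89] [0.579 0.2  ]
white side [558.9 254.6] [533 219  43  56 836] [-0.111 -0.189]
white side [ 83.7 312.4] [ 77 307  14  12 134] [0.708 0.61 ]
white side [ 52.8 365.6] [ 46 359  15  14 169] [0.659 0.726]
white side [ 10.3 392.6] [  0 381  29  19 334] [0.681 0.813]
[0.716 0.274 0.006]
[ 0.708 -0.247  0.006]
[ 0.539 -0.239  0.006]
[0.549 0.277 0.006]
```

View pics/crop1.png

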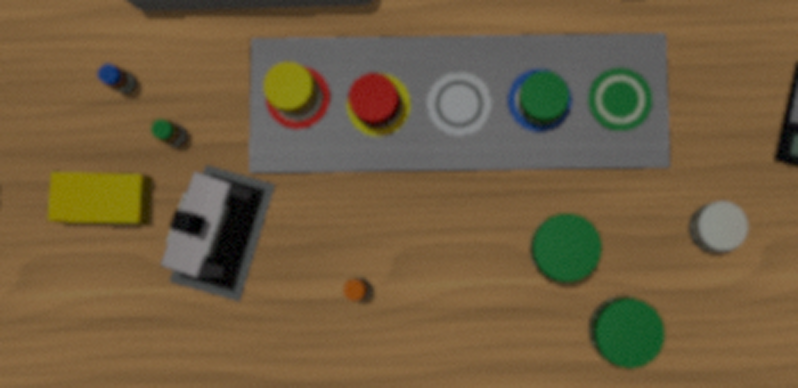

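The crop confirms it: the green lid at (543,96) is clearly smaller than the ones at (567,248) and (628,333), and it stands on the blue disc. Next I'll measure precisely.

```bash
cat >> h.py <<'E'
from scipy.optimize import minimize,least_squares
HT=dict(red=.056,yellow=.048,green=.052,white=.052)
th=np.linspace(0,2*np.pi,60)
def hull(n,x,y,zs,r=.0295):
    P=np.array([pix(n,(x+r*np.cos(t),y+r*np.sin(t),z)) for z in zs for t in th],np.float32)
    return cv2.convexHull(P)
def jar(img,n,col,x,y,base=.006):
    """lid centre near x,y: match centroid of colour blob with model silhouette"""
    top=base+HT[col];p0=pix(n,(x,y,top-.007))
    B=[b for b in blobs(img,col,60) if np.hypot(*(b[0]-p0))<14 ]
    if not B:return None
    b=min(B,key=lambda b:np.hypot(*(b[0]-p0)))
    zs=(top,top-.014) 
    def f(q):
        m=cv2.moments(hull(n,*q,zs));return [m['m10']/m['m00']-b[0][0],m['m01']/m['m00']-b[0][1]]
    return least_squares(f,[x,y],diff_step=1e-3).x.round(4),b[1][4],round(cv2.contourArea(hull(n,x,y,zs)))
E
python3 - <<'E'
from h import *
im=arm.grab_frame("top");ims=arm.grab_frame("side")
for c,x,y,b in(("red",.625,.12,.006),("yellow",.642,.22,.006),("green",.623,-.083,.006),("white",.462,-.285,0)):
    print(c,jar(im,"top",c,x,y,b),jar(ims,"side",c,x,y,b))
s=.001
o=ortho(im,"top",.006,.52,.74,-.27,.30,s);h=cv2.cvtColor(o,cv2.COLOR_RGB2HSV)
os_=ortho(ims,"side",.006,.52,.74,-.27,.30,s)
g=ortho(im,"top",.092,.38,.58,.2,.42,.0005)
cv2.imwrite("pics/o.png",np.vstack([cv2.resize(np.vstack([o,os_]),None,fx=1,fy=1)])[...,::-1])
cv2.imwrite("pics/g.png",g[...,::-1])
for n,O in(("top",o),("side",os_)):
  G=cv2.GaussianBlur(cv2.cvtColor(O,cv2.COLOR_RGB2GRAY),(0,0),1.5)
  C=cv2.HoughCircles(G,cv2.HOUGH_GRADIENT,1.,60,param1=60,param2=14,minRadius=36,maxRadius=43)
  if C is not None:
    for u,v,r in sorted(C[0].tolist()): print(n,"disc",round(.74-v*s,4),round(.30-u*s,4),r)
  H=cv2.cvtColor(O,cv2.COLOR_RGB2HSV);m=cv2.morphologyEx(((H[...,1]<50)).astype(np.uint8),cv2.MORPH_CLOSE,np.ones((25,25)))
  cs=max(cv2.findContours(m,0,2)[0],key=cv2.contourArea);r=cv2.minAreaRect(cs);print("board",.74-r[0][1]*s,.3-r[0][0]*s,r[1],r[2])
E
```

```text
red (array([0.6275, 0.1171]), np.int32(359), 397) (array([0.6239, 0.1206]), np.int32(372), 356)Traceback (most recent call last):
  File "<stdin>", line 4, in <module>
  File "h.py", line 39, in jar
    return least_squares(f,[x,y],diff_step=1e-3).x.round(4),b[1][4],round(cv2.contourArea(hull(n,x,y,zs)))
           ~~~~~~~~~~~~~^^^^^^^^^^^^^^^^^^^^^^^^
    return func(*args, **kwargs)
    vector_fun = VectorFunction(
        fun_wrapped,
    ...<6 lines>...
        workers=workers
    )
    self._update_fun()
    ~~~~~~~~~~~~~~~~^^
    self.f = self.fun_wrapped(xp_copy(self.x))
             ~~~~~~~~~~~~~~~~^^^^^^^^^^^^^^^^^
    return np.atleast_1d(self.fun(x))
                         ~~~~~~~~^^^
    return self.f(x, *self.args, **self.kwargs)
           ~~~~~~^^^^^^^^^^^^^^^^^^^^^^^^^^^^^^
  File "h.py", line 38, in f
    m=cv2.moments(hull(n,*q,zs));return [m['m10']/m['m00']-b[0][0],m['m01']/m['m00']-b[0][1]]
                  ~~~~^^^^^^^^^
  File "h.py", line 28, in hull
    P=np.array([pix(n,(x+r*np.cos(t),y+r*np.sin(t),z)) for z in zs for t in th],np.float32)
                ~~~^^^^^^^^^^^^^^^^^^^^^^^^^^^^^^^^^^^
  File "h.py", line 7, in pix
    c=arm.calibration(n);T=c["world_from_camera"];q=c["K"]@(T[:3,:3].T@(np.array(p)-T[:3,3]));return q[:2]/q[2]
ValueError: time passes only in moves, steps and waits
```

Run:
```python
import cv2,numpy as np
o=cv2.imread("pics/o.png");g=cv2.imread("pics/g.png");print(o.shape,g.shape)
c=np.zeros((o.shape[0]+0,o.shape[1],3),np.uint8);c[:]=o
g2=cv2.resize(g,(220,200));c2=np.zeros((440,798,3),np.uint8);c2[:,:570]=o[:440,:570];c2[:200,572:792]=g2
cv2.imwrite("pics/og.png",c2)
```

```text
[ WARN:0@0.016] global loadsave.cpp:275 findDecoder imread_('pics/o.png'): can't open/read file: check file path/integrity
[ WARN:0@0.016] global loadsave.cpp:275 findDecoder imread_('pics/g.png'): can't open/read file: check file path/integrity
Traceback (most recent call last):
AttributeError: 'NoneType' object has no attribute 'shape'
```

```bash
sed -i 's/arm.calibration(n)/CAL[n]/; s/^import cv2,numpy as np/import cv2,numpy as np\nCAL={k:arm.calibration(k) for k in("top","side")}/' h.py
cat > m.py <<'E'
from h import *
im=cv2.imread("pics/top0.png")[...,::-1].copy();ims=cv2.imread("pics/side0.png")[...,::-1].copy()
for c,x,y,b in(("red",.625,.12,.006),("yellow",.642,.22,.006),("green",.623,-.083,.006),("white",.462,-.285,0)):
    print(c,jar(im,"top",c,x,y,b),jar(ims,"side",c,x,y,b))
s=.001
o=ortho(im,"top",.006,.52,.74,-.27,.30,s);h=cv2.cvtColor(o,cv2.COLOR_RGB2HSV)
os_=ortho(ims,"side",.006,.52,.74,-.27,.30,s)
for n,O in(("top",o),("side",os_)):
  G=cv2.GaussianBlur(cv2.cvtColor(O,cv2.COLOR_RGB2GRAY),(0,0),1.5)
  C=cv2.HoughCircles(G,cv2.HOUGH_GRADIENT,1.,60,param1=60,param2=14,minRadius=36,maxRadius=43)
  if C is not None:
    for u,v,r in sorted(C[0].tolist()): print(n,"disc",round(.74-v*s,4),round(.30-u*s,4),r)
  H=cv2.cvtColor(O,cv2.COLOR_RGB2HSV);m=cv2.morphologyEx(((H[...,1]<50)).astype(np.uint8),cv2.MORPH_CLOSE,np.ones((25,25)))
  r=cv2.minAreaRect(max(cv2.findContours(m,0,2)[0],key=cv2.contourArea));print("board",.74-r[0][1]*s,.3-r[0][0]*s,r[1],r[2])
c=np.zeros((440,798,3),np.uint8);c[:,:570]=np.vstack([o,os_])
c[:200,575:795]=ortho(im,"top",.092,.38,.58,.2,.42,.001);c[210:410,575:795]=ortho(ims,"side",.092,.38,.58,.2,.42,.001)
cv2.imwrite("pics/og.png",c[...,::-1])
E
python3 m.py
```

```text
red (array([0.6275, 0.1171]), np.int32(359), 397) (array([0.6239, 0.1202]), np.int32(372), 356)
yellow (array([0.6455, 0.2191]), np.int32(377), 398) (array([0.6461, 0.2188]), np.int32(355), 385)
green (array([ 0.6265, -0.0857]), np.int32(340), 390) (array([ 0.6233, -0.0849]), np.int32(263), 295)
white None (array([ 0.4674, -0.294 ]), np.int32(208), 276)
top disc 0.6415 0.2185 37.900001525878906
top disc 0.6345 0.0145 36.349998474121094
top disc 0.6305 -0.0835 39.900001525878906
board 0.619 0.02899999999999997 (194.0, 542.0) 90.0
side disc 0.6415 0.2185 38.70000076293945
side disc 0.6305 0.1195 37.70000076293945
side disc 0.6285 0.0175 40.099998474121094
side disc 0.6295 -0.0825 39.79999923706055
side disc 0.6305 -0.1825 42.400001525878906
board 0.6185 0.02999999999999997 (193.0, 540.0) 90.0Traceback (most recent call last):
  File "m.py", line 15, in <module>
    c=np.zeros((440,798,3),np.uint8);c[:,:570]=np.vstack([o,os_])
                                     ~^^^^^^^^
ValueError: could not broadcast input array from shape (438,570,3) into shape (440,570,3)
```

```bash
sed -i 's/c\[:,:570\]=np/c[:438,:570]=np/; s/c\[:200,575:795\]=\(.*\);c\[210:410,575:795\]=\(.*\)$/a=\1;c[:a.shape[0],575:575+a.shape[1]]=a;a=\2;c[210:210+a.shape[0],575:575+a.shape[1]]=a/' m.py; python3 m.py >/dev/null
```

```text
(no output)
```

View pics/og.png

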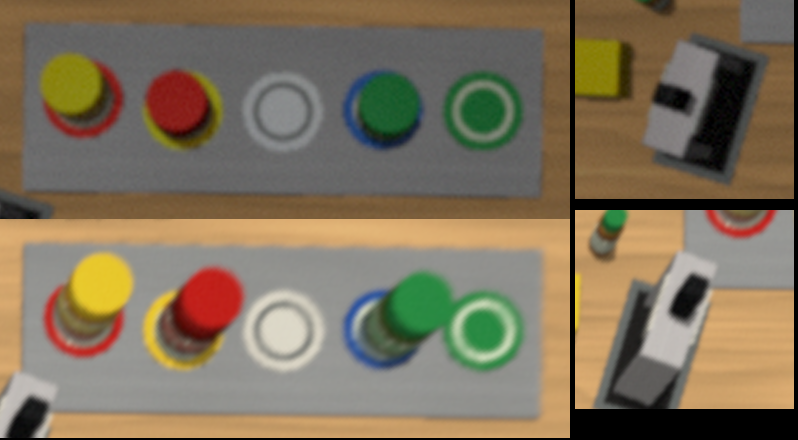

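Rectified views: both cameras agree on the discs, with the red one about 13 mm further out in x than the rest. Next I'll refine the discs, the gauge and the white jar numerically.

```bash
cat > m2.py <<'E'
from h import *
im=cv2.imread("pics/top0.png")[...,::-1].copy();ims=cv2.imread("pics/side0.png")[...,::-1].copy()
S=.001
def disc(img,n,x,y):
    o=cv2.GaussianBlur(ortho(img,n,.006,x-.07,x+.07,y-.07,y+.07,S).astype(np.float32),(0,0),1)
    best=None
    for dx in range(-10,11):
        for dy in range(-10,11):
            def at(r): 
                u=(69.5-dy+r*np.cos(th)).astype(np.float32);v=(69.5-dx+r*np.sin(th)).astype(np.float32)
                return cv2.remap(o,u[None],v[None],cv2.INTER_LINEAR)[0]
            g=np.minimum(np.abs(at(42.5)-at(37.5)).sum(1),60).mean()
            if best is None or g>best[0]:best=(g,x+dx*S,y+dy*S)
    return np.round(best,4)
for c,x,y in(("red",.643,.216),("yellow",.63,.116),("white",.628,.017),("blue",.63,-.083),("green",.629,-.183)):
    print(c,disc(im,"top",x,y),disc(ims,"side",x,y))
print([ (b[0],b[1],ray("top",*b[0],.045).round(4)) for b in blobs(im,"white",60) if 415<b[0][0]<440])
h=cv2.cvtColor(im,cv2.COLOR_RGB2HSV);print(h[209,427],h[206,423])
for n,I,vt in(("top",im,115),("side",ims,150)):
    o=ortho(I,n,.092,.38,.58,.2,.42,.0005);H=cv2.cvtColor(o,cv2.COLOR_RGB2HSV)
    m=((H[...,1]<50)&(H[...,2]>vt)).astype(np.uint8);m=cv2.morphologyEx(m,cv2.MORPH_OPEN,np.ones((5,5)))
    print([(s[4]) for s in cv2.connectedComponentsWithStats(m)[2]])
    c=max(cv2.findContours(m,0,2)[0],key=cv2.contourArea);c=cv2.convexHull(c);r=cv2.minAreaRect(c)
    print(n,"beam",round(.58-r[0][1]*.0005,4),round(.42-r[0][0]*.0005,4),np.array(r[1])*.5,r[2])
    o=ortho(I,n,.138,.42,.56,.24,.40,.0005);H=cv2.cvtColor(o,cv2.COLOR_RGB2HSV)
    m=(H[...,2]<(45 if n=="top" else 60)).astype(np.uint8);k,l,s,ce=cv2.connectedComponentsWithStats(m)
    for i in range(1,k):
        if s[i][4]>300:
            r=cv2.minAreaRect(np.argwhere(l==i)[:,::-1].astype(np.int32));print("  dark",round(.56-r[0][1]*.0005,4),round(.40-r[0][0]*.0005,4),np.array(r[1])*.5,r[2])
E
python3 m2.py
```

```text
red [55.6368  0.644   0.219 ] [47.4491  0.64    0.218 ]
yellow [59.9342  0.63    0.117 ] [47.9657  0.628   0.117 ]
white [5.99495e+01 6.28000e-01 1.80000e-02] [6.00e+01 6.26e-01 1.50e-02]
blue [60.     0.629 -0.083] [46.8772  0.627  -0.085 ]
green [60.     0.627 -0.184] [56.6102  0.626  -0.186 ]
[]
[ 34  13 141] [ 38  15 140]
[np.int32(160886), np.int32(14275)]
top beam 0.4817 0.3157 [ 46.67802429 110.19120026] 19.440034866333008
  dark 0.4657 0.259 [ 39.58394623 109.85173798] 19.528566360473633
  dark 0.4793 0.3063 [32.77216721 19.27416801] 19.536653518676758
[np.int32(145020), np.int32(21), np.int32(20), np.int32(29796), np.int32(232), np.int32(72)]
side beam 0.5044 0.2724 [112.92404175 191.84980774] 24.482486724853516
  dark 0.4692 0.3235 [21.09395981 43.61891556] 32.00538635253906
  dark 0.4456 0.3718 [16.20854568 56.52387238] 15.945395469665527
```

```bash
cat > go.py <<'E'
import sys
from rig import arm
import numpy as np
from scipy.spatial.transform import Rotation as R
o=arm.get_obs();p=o["eef_pos"];T=np.array(o["tcp_rot"])
print("t",o["time_s"],"p",np.round(p,4),"yaw",round(np.degrees(np.arctan2(T[1,0],T[0,0])),2),"w",round(o["width"],4))
for a in sys.argv[1:]:
    x,y,z,yaw=map(float,a.split(","));c,s=np.cos(np.radians(yaw)),np.sin(np.radians(yaw))
    D=np.array([[c,s,0],[s,-c,0],[0,0,-1.]])
    print(np.round(T.T@(np.array([x,y,z])-p)/.3,4),np.round(R.from_matrix(T.T@D).as_rotvec()/(np.pi/2),4))
E
sed -i 's/h\[...,2\]>150/h[...,2]>125/' h.py
python3 go.py .625,-.0855,.16,90; python3 -c "
from h import *
for n in('top','side'):
    im=cv2.imread(f'pics/{n}0.png')[...,::-1].copy();print(jar(im,n,'white',.467,-.294,0))"
```

```text
t 0.3 p [ 0.2065 -0.5898  0.2217] yaw 19.3 w 0.0909
[ 1.872  -1.1253  0.2063] [-2.000e-04 -2.000e-04 -7.856e-01]
(array([ 0.4668, -0.2928]), np.int32(335), 408)
(array([ 0.4663, -0.2916]), np.int32(230), 273)
```

Emit:
{"method": "apply_moves", "body": {"commands": [[-1,0.936,-0.563,0,0,0,-0.7856],[-1,0.936,-0.563,0,0,0,-0.7856],[-1,0.936,-0.563,0,0,0,-0.7856],[-1,0.936,-0.563,0,0,0,-0.7856],[-1,0.936,-0.563,0,0,0,-0.7856],[-1,0.936,-0.563,0,0,0,-0.7856],[-1,0.936,-0.563,0,0,0,-0.7856],[-1,0.936,-0.563,0,0,0,-0.7856],[-1,0.936,-0.563,0,0,0,-0.7856],[-1,0.936,-0.563,0,0,0,-0.7856],[-1,0.936,-0.563,0,0,0,-0.7856],[-1,0.936,-0.563,0,0,0,-0.7856],[-1,0.936,-0.563,0,0,0,-0.7856],[-1,0.936,-0.563,0,0,0,-0.7856],[-1,0.936,-0.563,0,0,0,-0.7856],[-1,0.936,-0.563,0,0,0,-0.7856]], "squeeze": 20}}

```text
time_s: 1.63
eef_pos: [0.4156, -0.3379, 0.2219]
tcp_rot: [[0.002, 1.0, -0.0], [1.0, -0.002, 0.0], [0.0, -0.0, -1.0]]
contact_force: [-0.5, 0.6, -0.0]
width: 0.0911
finger_force: 0.0
```

```bash
python3 go.py .625,-.0855,.14,90
```

```text
t 1.6333 p [ 0.4156 -0.3379  0.2219] yaw 89.9 w 0.0911
[0.8425 0.6967 0.2731] [-0.     -0.     -0.0011]
```

Emit:
{"method": "apply_moves", "body": {"commands": [[-1,0.8425,0.6967,0.2,0,0,0],[-1,0.8425,0.6967,0.2,0,0,0],[-1,0.8425,0.6967,0.2,0,0,0],[-1,0.8425,0.6967,0.2,0,0,0],[-1,0.8425,0.6967,0.2,0,0,0],[-1,0.8425,0.6967,0.2,0,0,0],[-1,0.8425,0.6967,0.2,0,0,0],[-1,0.8425,0.6967,0.2,0,0,0],[-1,0.8425,0.6967,0.2,0,0,0],[-1,0.8425,0.6967,0.2,0,0,0],[-1,0.8425,0.6967,0.33,0,0,0],[-1,0.8425,0.6967,0.44,0,0,0],[-1,0.8425,0.6967,0.55,0,0,0],[-1,0.8425,0.6967,0.62,0,0,0],[-1,0.8425,0.6967,0.66,0,0,0],[-1,0.8425,0.6967,0.66,0,0,0],[-1,0.8425,0.6967,0.66,0,0,0]]}}

```text
time_s: 3.05
eef_pos: [0.6247, -0.0857, 0.0245]
tcp_rot: [[0.001, 1.0, 0.0], [1.0, -0.001, -0.0], [-0.0, 0.0, -1.0]]
contact_force: [0.6, 0.1, 0.6]
width: 0.0913
finger_force: 0.0
```

Emit:
{"method": "apply_moves", "body": {"commands": [[1,0,0,0,0,0,0],[1,0,0,0,0,0,0],[1,0,0,0,0,0,0],[1,0,0,0,0,0,0],[1,0,0,0,0,0,0],[1,0,0,0,0,0,0],[1,0,0,0,0,0,0],[1,0,0,0,0,0,0]], "squeeze": 20}}

```text
time_s: 3.72
eef_pos: [0.6253, -0.085, 0.0245]
tcp_rot: [[-0.0, 1.0, 0.001], [1.0, 0.0, -0.0], [-0.0, 0.001, -1.0]]
contact_force: [-0.6, 0.7, 7.1]
width: 0.0596
finger_force: 20.0
```

Emit:
{"method": "apply_moves", "body": {"commands": [[1,0,0,-0.05,0,0,0],[1,0,0,-0.1,0,0,0],[1,-0.1,0.005,-0.1,0,0,0],[1,-0.2,0.005,-0.1,0,0,0],[1,-0.29,0.005,-0.1,0,0,0],[1,-0.333,0.005,-0.1,0,0,0],[1,-0.333,0.005,-0.1,0,0,0],[1,-0.333,0.005,-0.06,0,0,0],[1,-0.333,0.005,-0.03,0,0,0],[1,-0.333,0.005,-0.01,0,0,0],[1,-0.333,0.005,-0.001,0,0,0],[1,-0.333,0.005,-0.001,0,0,0],[-1,-0.333,0.005,-0.001,0,0,0],[-1,-0.333,0.005,-0.001,0,0,0],[-1,-0.333,0.005,-0.001,0,0,0],[-1,-0.333,0.005,-0.001,0,0,0],[-1,-0.333,0.005,-0.15,0,0,0],[-1,-0.333,0.005,-0.29,0,0,0],[-1,-0.333,0.005,-0.4,0,0,0],[-1,-0.333,0.005,-0.4,0,0,0]]}}

```text
time_s: 5.38
eef_pos: [0.6296, -0.186, 0.1515]
tcp_rot: [[-0.0, 1.0, 0.01], [1.0, 0.0, -0.004], [-0.004, 0.01, -1.0]]
contact_force: [1.2, -0.6, 1.5]
width: 0.0913
finger_force: 0.0
```

```bash
cat > look.py <<'E'
import sys;from h import *
# args: tag col,x,y,base ...
F={n:arm.grab_frame(n) for n in("top","side")}
for n in F: cv2.imwrite(f"pics/{n}_{sys.argv[1]}.png",F[n][...,::-1])
for a in sys.argv[2:]:
    c,x,y,b=a.split(",");print(c,*[jar(F[n],n,c,float(x),float(y),float(b)) for n in F])
E
python3 look.py a red,.626,.1185,.006 yellow,.646,.219,.006 green,.6265,-.185,.006 white,.4665,-.292,0; python3 go.py .646,.219,.14,90
```

```text
red (array([0.6275, 0.1174]), np.int32(357), 397) (array([0.6242, 0.1203]), np.int32(373), 355)
yellow (array([0.6455, 0.2188]), np.int32(377), 398) (array([0.6461, 0.2188]), np.int32(354), 383)
green None (array([ 0.6222, -0.1804]), np.int32(226), 270)
white None None
t 5.4833 p [ 0.6271 -0.1851  0.1457] yaw 90.0 w 0.0913
[1.347  0.063  0.0176] [0.002  0.0008 0.0001]
```

Emit:
{"method": "apply_moves", "body": {"commands": [[-1,0.9,0.05,0,0,0,0],[-1,0.9,0.05,0,0,0,0],[-1,0.9,0.05,0,0,0,0],[-1,0.9,0.05,0,0,0,0],[-1,0.9,0.05,0,0,0,0],[-1,0.9,0.05,0,0,0,0],[-1,0.9,0.05,0,0,0,0],[-1,0.9,0.05,0,0,0,0]]}}

```text
time_s: 6.15
eef_pos: [0.6402, 0.0899, 0.1423]
tcp_rot: [[-0.004, 1.0, -0.002], [1.0, 0.004, 0.001], [0.001, -0.002, -1.0]]
contact_force: [-0.3, -0.1, -0.5]
width: 0.0912
finger_force: 0.0
```

```bash
python3 look.py b  green,.6265,-.185,.006 white,.4665,-.292,0; python3 go.py .646,.219,.024,90
```

```text
green (array([ 0.6258, -0.183 ]), np.int32(361), 395) (array([ 0.6228, -0.1821]), np.int32(234), 270)
white (array([ 0.467 , -0.2928]), np.int32(342), 408) None
t 6.25 p [0.6405 0.086  0.1425] yaw 90.1 w 0.0914
[0.4434 0.0202 0.3948] [-0.0014  0.0002  0.0012]
```

Emit:
{"method": "apply_moves", "body": {"commands": [[-1,0.13,0.01,0,0,0,0],[-1,0.26,0.02,0,0,0,0],[-1,0.38,0.02,0,0,0,0],[-1,0.445,0.02,0,0,0,0],[-1,0.445,0.02,0,0,0,0],[-1,0.445,0.02,0.05,0,0,0],[-1,0.445,0.02,0.15,0,0,0],[-1,0.445,0.02,0.25,0,0,0],[-1,0.445,0.02,0.35,0,0,0],[-1,0.445,0.02,0.4,0,0,0],[-1,0.445,0.02,0.408,0,0,0],[-1,0.445,0.02,0.408,0,0,0],[1,0.445,0.02,0.408,0,0,0],[1,0.445,0.02,0.408,0,0,0],[1,0.445,0.02,0.408,0,0,0],[1,0.445,0.02,0.408,0,0,0],[1,0.445,0.02,0.408,0,0,0],[1,0.445,0.02,0.408,0,0,0],[1,0.445,0.02,0.408,0,0,0],[1,0.445,0.02,0.408,0,0,0]]}}

```text
time_s: 7.92
eef_pos: [0.6476, 0.2188, 0.0222]
tcp_rot: [[-0.0, 1.0, 0.001], [1.0, 0.0, 0.0], [0.0, 0.001, -1.0]]
contact_force: [-0.8, -0.8, 6.7]
width: 0.0595
finger_force: 20.0
```

```bash
python3 go.py .627,.0165,.02,90
```

```text
t 7.9167 p [0.6476 0.2188 0.0222] yaw 90.01 w 0.0595
[-0.6742 -0.0687  0.0072] [ 0.0005 -0.0001  0.0001]
```

Emit:
{"method": "apply_moves", "body": {"commands": [[1,0,0,-0.08,0,0,0],[1,0,0,-0.2,0,0,0],[1,0,0,-0.32,0,0,0],[1,0,0,-0.34,0,0,0],[1,-0.1,0,-0.34,0,0,0],[1,-0.22,-0.03,-0.34,0,0,0],[1,-0.34,-0.06,-0.34,0,0,0],[1,-0.46,-0.067,-0.34,0,0,0],[1,-0.57,-0.067,-0.34,0,0,0],[1,-0.65,-0.067,-0.34,0,0,0],[1,-0.674,-0.067,-0.34,0,0,0],[1,-0.674,-0.067,-0.3,0,0,0],[1,-0.674,-0.067,-0.2,0,0,0],[1,-0.674,-0.067,-0.1,0,0,0],[1,-0.674,-0.067,-0.04,0,0,0],[1,-0.674,-0.067,-0.01,0,0,0],[1,-0.674,-0.067,-0.002,0,0,0],[1,-0.674,-0.067,-0.002,0,0,0],[1,-0.674,-0.067,-0.002,0,0,0]]}}

```text
time_s: 9.5
eef_pos: [0.6272, 0.0175, 0.0219]
tcp_rot: [[-0.001, 1.0, 0.0], [1.0, 0.001, 0.0], [0.0, 0.0, -1.0]]
contact_force: [0.6, 0.5, -0.8]
width: 0.06
finger_force: 20.0
```

Emit:
{"method": "apply_moves", "body": {"commands": [[-1,0,0,0,0,0,0],[-1,0,0,0,0,0,0],[-1,0,0,0,0,0,0],[-1,0,0,0,0,0,0],[-1,0,0,-0.08,0,0,0],[-1,0,0,-0.2,0,0,0],[-1,0,0,-0.32,0,0,0],[-1,0,0,-0.4,0,0,0],[-1,0,0,-0.4,0,0,0],[-1,0,0,-0.4,0,0,0]]}}

```text
time_s: 10.33
eef_pos: [0.628, 0.0164, 0.1437]
tcp_rot: [[0.0, 1.0, 0.003], [1.0, -0.0, -0.0], [-0.0, 0.003, -1.0]]
contact_force: [-0.2, 0.7, -0.2]
width: 0.0913
finger_force: 0.0
```

```bash
python3 look.py c  red,.626,.1185,.006 green,.6265,-.185,.006 white,.4665,-.292,0 yellow,.627,.0165,.006; python3 go.py .626,.1187,.022,90
```

```text
red (array([0.6286, 0.1171]), np.int32(341), 397) (array([0.6242, 0.1203]), np.int32(371), 355)
green (array([ 0.626 , -0.1828]), np.int32(363), 395) (array([ 0.6228, -0.1821]), np.int32(233), 270)
white (array([ 0.4673, -0.2926]), np.int32(345), 408) None
yellow None (array([0.6265, 0.0174]), np.int32(294), 320)
t 10.4333 p [0.6266 0.0165 0.1414] yaw 90.0 w 0.0912
[ 0.3407 -0.0017  0.398 ] [-0.0006 -0.0001 -0.    ]
```

Emit:
{"method": "apply_moves", "body": {"commands": [[-1,0.12,0,0,0,0,0],[-1,0.24,0,0,0,0,0],[-1,0.32,0,0,0,0,0],[-1,0.341,0,0,0,0,0],[-1,0.341,0,0,0,0,0],[-1,0.341,0,0.06,0,0,0],[-1,0.341,0,0.16,0,0,0],[-1,0.341,0,0.26,0,0,0],[-1,0.341,0,0.35,0,0,0],[-1,0.341,0,0.392,0,0,0],[-1,0.341,0,0.398,0,0,0],[-1,0.341,0,0.398,0,0,0],[1,0.341,0,0.398,0,0,0],[1,0.341,0,0.398,0,0,0],[1,0.341,0,0.398,0,0,0],[1,0.341,0,0.398,0,0,0],[1,0.341,0,0.398,0,0,0],[1,0.341,0,0.398,0,0,0],[1,0.341,0,0.398,0,0,0],[1,0.341,0,0.398,0,0,0]]}}

```text
time_s: 12.1
eef_pos: [0.6275, 0.1188, 0.0234]
tcp_rot: [[-0.0, 1.0, 0.001], [1.0, 0.0, 0.0], [0.0, 0.001, -1.0]]
contact_force: [-0.8, -0.1, 6.8]
width: 0.0596
finger_force: 20.0
```

```bash
sed -n '/^S=/,/return np.round/p' m2.py >> h.py; python3 -c "
from h import *
for n in('top','side'):
    im=cv2.imread(f'pics/{n}_c.png')[...,::-1].copy();print(disc(im,n,.642,.2175))"; python3 go.py .642,.2175,.022,90
```

```text
[47.1036  0.643   0.2195]
[60.      0.638   0.2165]
t 12.1 p [0.6275 0.1188 0.0234] yaw 90.01 w 0.0596
[0.3288 0.0482 0.0048] [ 0.0007 -0.      0.0001]
```

Emit:
{"method": "apply_moves", "body": {"commands": [[1,0,0,-0.05,0,0,0],[1,0,0,-0.1,0,0,0],[1,0.1,0.02,-0.1,0,0,0],[1,0.2,0.046,-0.1,0,0,0],[1,0.29,0.046,-0.1,0,0,0],[1,0.331,0.046,-0.1,0,0,0],[1,0.331,0.046,-0.1,0,0,0],[1,0.331,0.046,-0.06,0,0,0],[1,0.331,0.046,-0.03,0,0,0],[1,0.331,0.046,-0.01,0,0,0],[1,0.331,0.046,-0.002,0,0,0],[1,0.331,0.046,-0.002,0,0,0],[-1,0.331,0.046,-0.002,0,0,0],[-1,0.331,0.046,-0.002,0,0,0],[-1,0.331,0.046,-0.002,0,0,0],[-1,0.331,0.046,-0.002,0,0,0],[-1,0.331,0.046,-0.15,0,0,0],[-1,0.331,0.046,-0.29,0,0,0],[-1,0.331,0.046,-0.4,0,0,0],[-1,0.331,0.046,-0.4,0,0,0]]}}

```text
time_s: 13.77
eef_pos: [0.6445, 0.2189, 0.1505]
tcp_rot: [[-0.0, 1.0, 0.01], [1.0, 0.0, 0.003], [0.003, 0.01, -1.0]]
contact_force: [2.0, 0.4, 1.2]
width: 0.091
finger_force: 0.0
```

```bash
python3 look.py d  red,.641,.218,.006 green,.6265,-.185,.006 white,.4665,-.292,0 yellow,.627,.0165,.006; python3 -c "
from h import *
for n in('top','side'):
    im=cv2.imread(f'pics/{n}_d.png')[...,::-1].copy();print(disc(im,n,.629,.1165))";python3 go.py .627,.017,.020,90
```

```text
red (array([0.6442, 0.2024]), np.int32(297), 404) (array([0.6324, 0.2216]), np.int32(475), 387)
green (array([ 0.6255, -0.1828]), np.int32(368), 395) (array([ 0.6275, -0.1642]), np.int32(66), 270)
white (array([ 0.476 , -0.2987]), np.int32(350), 408) None
yellow (array([0.6247, 0.0174]), np.int32(363), 387) (array([0.6265, 0.0174]), np.int32(292), 320)
[59.9729  0.63    0.1165]
[60.      0.626   0.1165]
t 13.8667 p [0.6418 0.2183 0.1446] yaw 90.0 w 0.0914
[-0.6712 -0.0509  0.4145] [ 0.0021 -0.0005  0.    ]
```

Emit:
{"method": "apply_moves", "body": {"commands": [[-1,-0.12,0,0,0,0,0],[-1,-0.24,-0.02,0,0,0,0],[-1,-0.36,-0.04,0,0,0,0],[-1,-0.48,-0.052,0,0,0,0],[-1,-0.6,-0.052,0,0,0,0],[-1,-0.671,-0.052,0,0,0,0],[-1,-0.671,-0.052,0,0,0,0],[-1,-0.671,-0.052,0.1,0,0,0],[-1,-0.671,-0.052,0.2,0,0,0],[-1,-0.671,-0.052,0.3,0,0,0],[-1,-0.671,-0.052,0.38,0,0,0],[-1,-0.671,-0.052,0.408,0,0,0],[-1,-0.671,-0.052,0.408,0,0,0],[1,-0.671,-0.052,0.408,0,0,0],[1,-0.671,-0.052,0.408,0,0,0],[1,-0.671,-0.052,0.408,0,0,0],[1,-0.671,-0.052,0.408,0,0,0],[1,-0.671,-0.052,0.408,0,0,0],[1,-0.671,-0.052,0.408,0,0,0],[1,-0.671,-0.052,0.408,0,0,0]]}}

```text
time_s: 15.53
eef_pos: [0.626, 0.0168, 0.0212]
tcp_rot: [[-0.0, 1.0, 0.002], [1.0, 0.0, -0.0], [-0.0, 0.002, -1.0]]
contact_force: [-1.0, -0.4, 7.9]
width: 0.0594
finger_force: 20.0
```

```bash
python3 look.py e  red,.641,.218,.006 green,.6265,-.185,.006 white,.4665,-.292,0;python3 go.py .628,.1165,.020,90
```

```text
red (array([0.6371, 0.2133]), np.int32(469), 404) (array([0.6339, 0.2207]), np.int32(464), 387)
green (array([ 0.6263, -0.1831]), np.int32(356), 395) (array([ 0.6251, -0.175 ]), np.int32(167), 270)
white None None
t 15.6333 p [0.626  0.0167 0.0212] yaw 90.0 w 0.0596
[0.3326 0.0068 0.0041] [ 0.001  0.    -0.   ]
```

Emit:
{"method": "apply_moves", "body": {"commands": [[1,0,0,-0.05,0,0,0],[1,0,0,-0.1,0,0,0],[1,0.1,0.007,-0.1,0,0,0],[1,0.2,0.007,-0.1,0,0,0],[1,0.29,0.007,-0.1,0,0,0],[1,0.332,0.007,-0.1,0,0,0],[1,0.332,0.007,-0.1,0,0,0],[1,0.332,0.007,-0.06,0,0,0],[1,0.332,0.007,-0.03,0,0,0],[1,0.332,0.007,-0.01,0,0,0],[1,0.332,0.007,-0.002,0,0,0],[1,0.332,0.007,-0.002,0,0,0],[-1,0.332,0.007,-0.002,0,0,0],[-1,0.332,0.007,-0.002,0,0,0],[-1,0.332,0.007,-0.002,0,0,0],[-1,0.332,0.007,-0.002,0,0,0],[-1,0.332,0.007,-0.15,0,0,0],[-1,0.332,0.007,-0.29,0,0,0],[-1,0.332,0.007,-0.43,0,0,0],[-1,0.332,0.007,-0.43,0,0,0]]}}

```text
time_s: 17.3
eef_pos: [0.6309, 0.1167, 0.1569]
tcp_rot: [[-0.0, 1.0, 0.01], [1.0, 0.0, 0.001], [0.001, 0.01, -1.0]]
contact_force: [1.7, -0.1, 0.9]
width: 0.0915
finger_force: 0.0
```

```bash
python3 look.py f green,.6265,-.185,.006 white,.47,-.30,0; python3 -c "
import cv2,numpy as np
a=cv2.imread('pics/top_f.png')[100:280,190:510];b=cv2.imread('pics/side_f.png')[80:280,170:470]
o=np.zeros((600,800,3),np.uint8);a=cv2.resize(a,None,fx=1.8,fy=1.8,interpolation=2);b=cv2.resize(b,None,fx=1.35,fy=1.35,interpolation=2)
o[:a.shape[0],:a.shape[1]]=a;o[325:325+b.shape[0],:b.shape[1]]=b;cv2.imwrite('pics/vf.png',o)";python3 go.py .47,-.30,.15,90
```

```text
green (array([ 0.6258, -0.183 ]), np.int32(359), 395) (array([ 0.623 , -0.1819]), np.int32(232), 270)
white None None
t 17.4 p [0.6287 0.1165 0.1517] yaw 90.0 w 0.0913
[-1.3882 -0.5292  0.0029] [ 0.0028 -0.0003  0.    ]
```

View pics/vf.png

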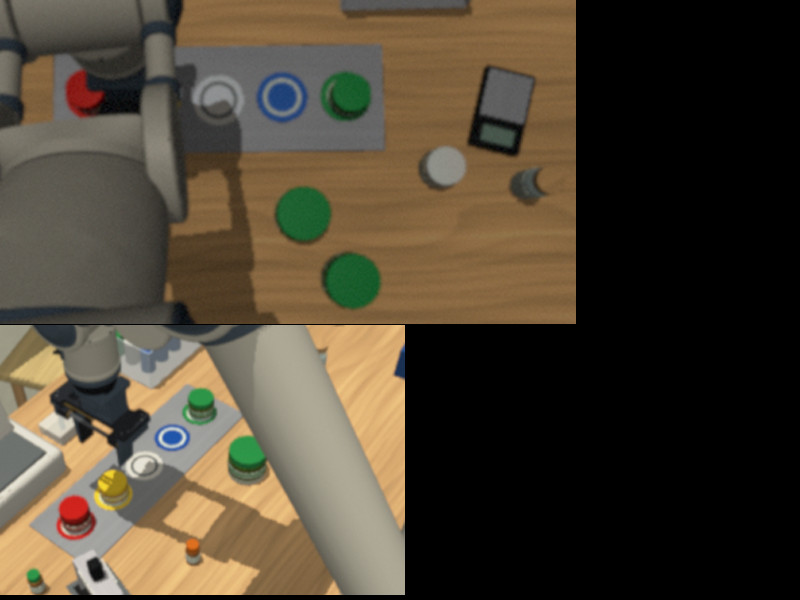

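White jar knocked: now at top pixel (437,192). Red and yellow are on their discs.

```bash
python3 -c "
from h import *
print(ray('top',437,192,.045))
x,y,_=ray('top',437,192,.045)
im=cv2.imread('pics/top_f.png')[...,::-1].copy();print(jar(im,'top','white',x,y,0))";python3 go.py .51,-.31,.15,90
```

```text
[ 0.51063473 -0.32184077  0.045     ]
(array([ 0.5122, -0.3241]), np.int32(341), 408)
t 17.4 p [0.6287 0.1165 0.1517] yaw 90.0 w 0.0913
[-1.4215 -0.3958  0.0034] [ 0.0028 -0.0003  0.    ]
```

Emit:
{"method": "apply_moves", "body": {"commands": [[-1,-0.8,-0.2,0,0,0,0],[-1,-0.8,-0.2,0,0,0,0],[-1,-0.8,-0.2,0,0,0,0],[-1,-0.8,-0.2,0,0,0,0],[-1,-0.8,-0.2,0,0,0,0],[-1,-0.8,-0.2,0,0,0,0],[-1,-0.8,-0.2,0,0,0,0],[-1,-0.8,-0.2,0,0,0,0]]}}

```text
time_s: 18.07
eef_pos: [0.5663, -0.1254, 0.148]
tcp_rot: [[0.003, 1.0, -0.002], [1.0, -0.003, 0.001], [0.001, -0.002, -1.0]]
contact_force: [-0.1, 0.7, -1.0]
width: 0.0913
finger_force: 0.0
```

```bash
python3 look.py g white,.512,-.3235,0 yellow,.628,.1165,.006; python3 go.py .512,-.3235,.018,90; python3 -c "
from h import *
h=cv2.cvtColor(cv2.imread('pics/top_g.png'),cv2.COLOR_BGR2HSV)
im=cv2.imread('pics/top_g.png');cv2.imwrite('pics/vg.png',cv2.resize(im[110:240,210:510],None,fx=2.6,fy=2.6,interpolation=2))"
```

```text
white (array([ 0.5122, -0.3344]), np.int32(189), 408) None
yellow (array([0.6221, 0.1125]), np.int32(578), 391) (array([0.6189, 0.1259]), np.int32(450), 351)
t 18.1667 p [ 0.567  -0.1231  0.1484] yaw 89.98 w 0.0913
[-0.6683 -0.1825  0.4344] [-0.0009 -0.0005 -0.0002]
```

View pics/vg.png

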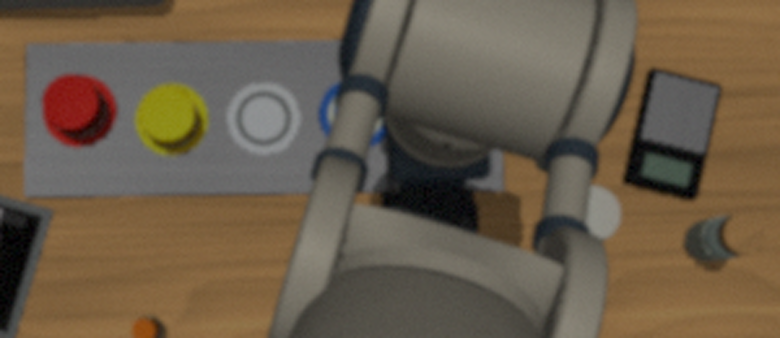

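Red and yellow sit concentric on their discs; the white jar, partly hidden at (602,212), has not moved. I'll fetch it.

Emit:
{"method": "apply_moves", "body": {"commands": [[-1,-0.13,-0.04,0,0,0,0],[-1,-0.26,-0.08,0,0,0,0],[-1,-0.39,-0.12,0,0,0,0],[-1,-0.52,-0.16,0,0,0,0],[-1,-0.64,-0.1825,0,0,0,0],[-1,-0.668,-0.1825,0,0,0,0],[-1,-0.668,-0.1825,0,0,0,0],[-1,-0.668,-0.1825,0.1,0,0,0],[-1,-0.668,-0.1825,0.22,0,0,0],[-1,-0.668,-0.1825,0.32,0,0,0],[-1,-0.668,-0.1825,0.4,0,0,0],[-1,-0.668,-0.1825,0.43,0,0,0],[-1,-0.668,-0.1825,0.43,0,0,0],[1,-0.668,-0.1825,0.43,0,0,0],[1,-0.668,-0.1825,0.43,0,0,0],[1,-0.668,-0.1825,0.43,0,0,0],[1,-0.668,-0.1825,0.43,0,0,0],[1,-0.668,-0.1825,0.43,0,0,0],[1,-0.668,-0.1825,0.43,0,0,0],[1,-0.668,-0.1825,0.43,0,0,0]]}}

```text
time_s: 19.83
eef_pos: [0.513, -0.3243, 0.0212]
tcp_rot: [[0.0, 1.0, 0.001], [1.0, -0.0, -0.001], [-0.001, 0.001, -1.0]]
contact_force: [-0.5, 0.9, 9.5]
width: 0.0596
finger_force: 20.0
```

```bash
python3 go.py .627,.0165,.025,90
```

```text
t 19.8333 p [ 0.513  -0.3243  0.0212] yaw 89.99 w 0.0596
[ 1.1361  0.3799 -0.0131] [ 0.0006  0.0004 -0.0001]
```

Emit:
{"method": "apply_moves", "body": {"commands": [[1,0,0,-0.08,0,0,0],[1,0,0,-0.2,0,0,0],[1,0,0,-0.3,0,0,0],[1,0.05,0,-0.38,0,0,0],[1,0.16,0.05,-0.38,0,0,0],[1,0.28,0.1,-0.38,0,0,0],[1,0.4,0.15,-0.38,0,0,0],[1,0.52,0.2,-0.38,0,0,0],[1,0.64,0.25,-0.38,0,0,0],[1,0.76,0.3,-0.38,0,0,0],[1,0.86,0.35,-0.38,0,0,0],[1,0.9,0.383,-0.38,0,0,0],[1,0.9,0.383,-0.38,0,0,0],[1,0.9,0.383,-0.38,0,0,0]]}}

```text
time_s: 21.0
eef_pos: [0.6277, -0.0535, 0.1342]
tcp_rot: [[-0.001, 1.0, -0.0], [1.0, 0.001, -0.0], [-0.0, -0.0, -1.0]]
contact_force: [-0.3, 0.1, -3.1]
width: 0.0597
finger_force: 20.0
```

Emit:
{"method": "apply_moves", "body": {"commands": [[1,0.1,0,0,0,0,0],[1,0.2,0,0,0,0,0],[1,0.233,0,0,0,0,0],[1,0.233,0,0.1,0,0,0],[1,0.233,0,0.2,0,0,0],[1,0.233,0,0.29,0,0,0],[1,0.233,0,0.33,0,0,0],[1,0.233,0,0.35,0,0,0],[1,0.233,0,0.356,0,0,0],[1,0.233,0,0.358,0,0,0],[1,0.233,0,0.358,0,0,0]]}}

```text
time_s: 21.92
eef_pos: [0.6285, 0.0155, 0.0282]
tcp_rot: [[0.0, 1.0, 0.002], [1.0, -0.0, -0.0], [-0.0, 0.002, -1.0]]
contact_force: [0.5, -0.6, -2.2]
width: 0.0597
finger_force: 20.0
```

Emit:
{"method": "apply_moves", "body": {"commands": [[1,0,0,0.004,0,0,0],[1,0,0,0.004,0,0,0],[-1,0,0,0.004,0,0,0],[-1,0,0,0.004,0,0,0],[-1,0,0,0.004,0,0,0],[-1,0,0,0.004,0,0,0],[-1,0,0,-0.1,0,0,0],[-1,0,0,-0.22,0,0,0],[-1,0,0,-0.34,0,0,0],[-1,0,0,-0.46,0,0,0],[-1,0,0,-0.55,0,0,0],[-1,0,-0.12,-0.55,0,0,0],[-1,0,-0.24,-0.55,0,0,0],[-1,0,-0.36,-0.55,0,0,0],[-1,0,-0.48,-0.55,0,0,0],[-1,0,-0.6,-0.55,0,0,0],[-1,0,-0.65,-0.55,0,0,0],[-1,0,-0.65,-0.55,0,0,0]]}}

```text
time_s: 23.42
eef_pos: [0.4288, 0.0162, 0.192]
tcp_rot: [[-0.0, 1.0, -0.002], [1.0, 0.0, 0.0], [0.0, -0.002, -1.0]]
contact_force: [1.6, 0.2, 0.5]
width: 0.0913
finger_force: 0.0
```

```bash
cat > view.py <<'E'
import sys;from h import *
t=sys.argv[1];F={n:arm.grab_frame(n) for n in("top","side")}
for n in F: cv2.imwrite(f"pics/{n}_{t}.png",F[n][...,::-1])
a=cv2.resize(F["top"][110:280,180:480],None,fx=1.8,fy=1.8,interpolation=2);b=cv2.resize(F["side"][120:340,130:350],None,fx=1.3,fy=1.3,interpolation=2)
o=np.zeros((600,560,3),np.uint8);o[:a.shape[0],:a.shape[1]]=a;o[308:308+b.shape[0],:b.shape[1]]=b
cv2.imwrite(f"pics/v{t}.png",o[...,::-1])
for c,x,y in(("red",.641,.218),("yellow",.628,.1165),("white",.627,.0165),("green",.6265,-.185)):
    print(c,*[jar(F[n],n,c,x,y) for n in F])
E
python3 view.py h; python3 go.py .481,.314,.2,70.5
```

```text
red (array([0.637 , 0.2119]), np.int32(483), 404) (array([0.6337, 0.221 ]), np.int32(463), 387)
yellow (array([0.6221, 0.1128]), np.int32(573), 391) (array([0.6221, 0.1261]), np.int32(414), 351)
white (array([0.6296, 0.018 ]), np.int32(351), 390) None
green (array([ 0.626, -0.183]), np.int32(360), 395) None
t 23.5167 p [0.4328 0.0158 0.1923] yaw 90.0 w 0.0914
[ 0.9939  0.1605 -0.0255] [ 7.000e-04 -1.000e-04  2.166e-01]
```

View pics/vh.png

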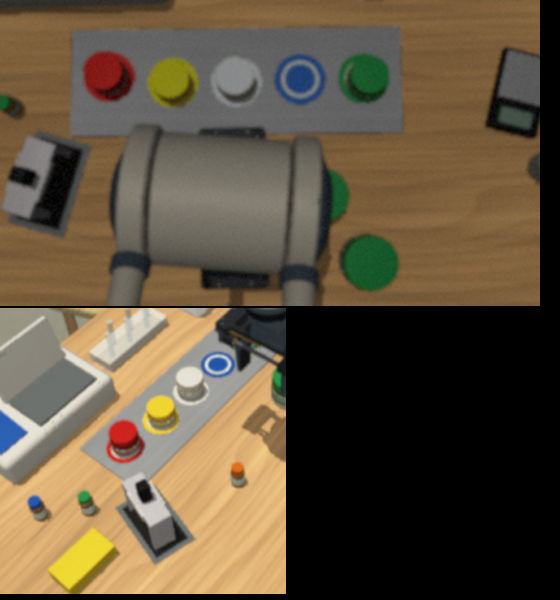

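All four jars stand on their own discs, with red (108,76), yellow (173,82), white (236,81) and green (364,77). The gauge at (40,180) is unmoved, so I'll fetch it.

Emit:
{"method": "apply_moves", "body": {"commands": [[-1,0.12,0.02,0,0,0,0.05],[-1,0.24,0.04,0,0,0,0.11],[-1,0.36,0.08,0,0,0,0.17],[-1,0.48,0.12,0,0,0,0.2166],[-1,0.6,0.16,0,0,0,0.2166],[-1,0.72,0.16,0,0,0,0.2166],[-1,0.84,0.16,0,0,0,0.2166],[-1,0.94,0.16,0,0,0,0.2166],[-1,0.99,0.16,0,0,0,0.2166],[-1,0.99,0.16,0,0,0,0.2166],[-1,0.99,0.16,0.1,0,0,0.2166],[-1,0.99,0.16,0.2,0,0,0.2166],[-1,0.99,0.16,0.26,0,0,0.2166],[-1,0.99,0.16,0.28,0,0,0.2166],[-1,0.99,0.16,0.28,0,0,0.2166],[-1,0.99,0.16,0.28,0,0,0.2166]]}}

```text
time_s: 24.85
eef_pos: [0.4814, 0.3126, 0.1085]
tcp_rot: [[0.334, 0.943, 0.0], [0.943, -0.334, 0.0], [0.0, 0.0, -1.0]]
contact_force: [0.3, 0.4, 0.6]
width: 0.0911
finger_force: 0.0
```

Emit:
{"method": "apply_moves", "body": {"commands": [[0.4,0,0,0,0,0,0],[0.4,0,0,0,0,0,0],[0.4,0,0,0,0,0,0],[1,0,0,0,0,0,0],[1,0,0,0,0,0,0],[1,0,0,0,0,0,0],[1,0,0,0,0,0,0],[1,0,0,0,0,0,0],[1,0,0,0,0,0,0],[1,0,0,0,0,0,0]], "squeeze": 20}}

```text
time_s: 25.68
eef_pos: [0.4806, 0.3129, 0.1079]
tcp_rot: [[0.334, 0.943, -0.0], [0.943, -0.334, -0.0], [-0.0, -0.0, -1.0]]
contact_force: [0.2, 0.2, -0.9]
width: 0.0275
finger_force: 0.0
```

```bash
python3 go.py .641,.218,.2,89
```

```text
t 25.6833 p [0.4806 0.3129 0.1079] yaw 70.51 w 0.0275
[-0.1197  0.6096 -0.307 ] [-0.      0.     -0.2055]
```

Emit:
{"method": "apply_moves", "body": {"commands": [[1,0,0,0,0,0,0],[1,0,0,0,0,0,0],[1,0,0,0,0,0,0],[1,0,0,0,0,0,0],[1,0,0,0,0,0,0]], "squeeze": 25}}

```text
time_s: 26.1
eef_pos: [0.4805, 0.3128, 0.1078]
tcp_rot: [[0.334, 0.943, -0.0], [0.943, -0.334, -0.0], [-0.0, -0.0, -1.0]]
contact_force: [0.8, 0.4, -2.7]
width: 0.0223
finger_force: 25.0
```

```bash
python3 view.py i; python3 go.py .641,.218,.2,89
```

```text
red (array([0.6359, 0.2114]), np.int32(502), 404) None
yellow (array([0.6221, 0.1128]), np.int32(578), 391) (array([0.6205, 0.1088]), np.int32(211), 351)
white (array([0.6291, 0.0185]), np.int32(414), 390) None
green (array([ 0.6255, -0.1828]), np.int32(368), 395) None
t 26.2 p [0.4804 0.3128 0.1078] yaw 70.51 w 0.0218
[-0.1194  0.6099 -0.3075] [-2.000e-04  1.000e-04 -2.055e-01]
```

Emit:
{"method": "apply_moves", "body": {"commands": [[1,0,0,-0.04,0,0,0],[1,0,0,-0.12,0,0,0],[1,0,0,-0.22,0,0,0],[1,0,0,-0.3,0,0,0],[1,0,0,-0.333,0,0,0],[1,0,0.04,-0.333,0,0,0],[1,-0.02,0.11,-0.333,0,0,-0.04],[1,-0.04,0.2,-0.333,0,0,-0.08],[1,-0.06,0.3,-0.333,0,0,-0.12],[1,-0.08,0.4,-0.333,0,0,-0.16],[1,-0.1,0.5,-0.333,0,0,-0.19],[1,-0.115,0.57,-0.333,0,0,-0.2055],[1,-0.1194,0.605,-0.333,0,0,-0.2055],[1,-0.1194,0.61,-0.333,0,0,-0.2055],[1,-0.1194,0.61,-0.333,0,0,-0.2055],[1,-0.1194,0.61,-0.333,0,0,-0.2055]]}}

```text
time_s: 27.53
eef_pos: [0.6402, 0.2185, 0.207]
tcp_rot: [[0.018, 1.0, -0.002], [1.0, -0.018, -0.0], [-0.0, -0.002, -1.0]]
contact_force: [-0.1, -0.1, -3.7]
width: 0.022
finger_force: 25.0
```

```bash
python3 view.py j; python3 go.py .641,.218,.1138,89
```

```text
red (array([0.6415, 0.2049]), np.int32(303), 404) (array([0.637 , 0.2315]), np.int32(284), 387)
yellow (array([0.6207, 0.1128]), np.int32(603), 391) (array([0.622 , 0.1186]), np.int32(387), 351)
white (array([0.6275, 0.0191]), np.int32(459), 390) None
green (array([ 0.6255, -0.183 ]), np.int32(366), 395) (array([ 0.6227, -0.1816]), np.int32(233), 270)
t 27.6333 p [0.6402 0.2188 0.2076] yaw 89.04 w 0.0216
[-0.0025  0.003   0.3126] [-0.0005  0.      0.0005]
```

View pics/vj.png

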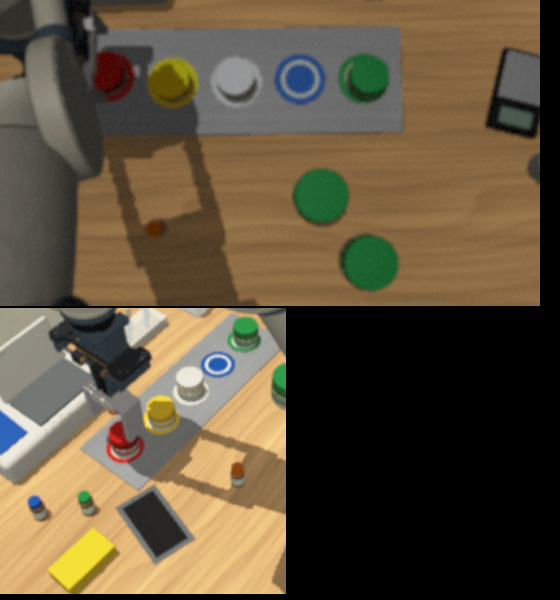

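The gauge is held upright above the red jar at (122,437), and the mat is uncovered at (155,523). I'll lower it onto the board.

Emit:
{"method": "apply_moves", "body": {"commands": [[1,0,0.003,0.06,0,0,0],[1,0,0.003,0.13,0,0,0],[1,0,0.003,0.19,0,0,0],[1,0,0.003,0.24,0,0,0],[1,0,0.003,0.28,0,0,0],[1,0,0.003,0.3,0,0,0],[1,0,0.003,0.308,0,0,0],[1,0,0.003,0.312,0,0,0],[1,0,0.003,0.312,0,0,0]]}}

```text
time_s: 28.38
eef_pos: [0.6423, 0.2182, 0.1148]
tcp_rot: [[0.017, 1.0, 0.001], [1.0, -0.017, 0.0], [0.0, 0.001, -1.0]]
contact_force: [-1.3, -0.3, -1.7]
width: 0.022
finger_force: 25.0
```

Emit:
{"method": "apply_moves", "body": {"commands": [[1,0,0,0.003,0,0,0],[1,0,0,0.003,0,0,0],[0.1,0,0,0.003,0,0,0],[0.1,0,0,0.003,0,0,0],[0.1,0,0,0.003,0,0,0],[0.1,0,0,0.003,0,0,0],[0.1,0,0,0.003,0,0,0],[0.1,0,0,0.003,0,0,0],[0.1,0,0,0.003,0,0,0],[0.1,0,0,0.003,0,0,0],[0.1,0,0,0.003,0,0,0],[0.1,0,0,0.003,0,0,0],[0.1,0,0,0.003,0,0,0],[0.1,0,0,0.003,0,0,0],[0.1,0,0,0.003,0,0,0],[0.1,0,0,0.003,0,0,0]]}}

```text
time_s: 29.72
eef_pos: [0.6421, 0.218, 0.1133]
tcp_rot: [[0.017, 1.0, -0.0], [1.0, -0.017, 0.0], [0.0, -0.0, -1.0]]
contact_force: [-0.3, 0.5, 0.1]
width: 0.0409
finger_force: 0.0
```

```bash
python3 view.py k; python3 go.py .628,.1165,.1138,89;python3 -c "
import cv2
cv2.imwrite('pics/vk2.png',cv2.resize(cv2.imread('pics/side_k.png')[150:300,150:350],None,fx=3,fy=3,interpolation=2))"
```

```text
red (array([0.6456, 0.1941]), np.int32(99), 404) (array([0.6311, 0.2475]), np.int32(114), 387)
yellow (array([0.621 , 0.1125]), np.int32(591), 391) (array([0.6199, 0.1223]), np.int32(395), 351)
white (array([0.6291, 0.0185]), np.int32(418), 390) (array([5.982e-01, 5.000e-04]), np.int32(2767), 321)
green (array([ 0.6258, -0.183 ]), np.int32(365), 395) None
t 29.8167 p [0.6421 0.218  0.1133] yaw 89.0 w 0.041
[-0.3392 -0.041  -0.0016] [-0. -0.  0.]
```

View pics/vk2.png

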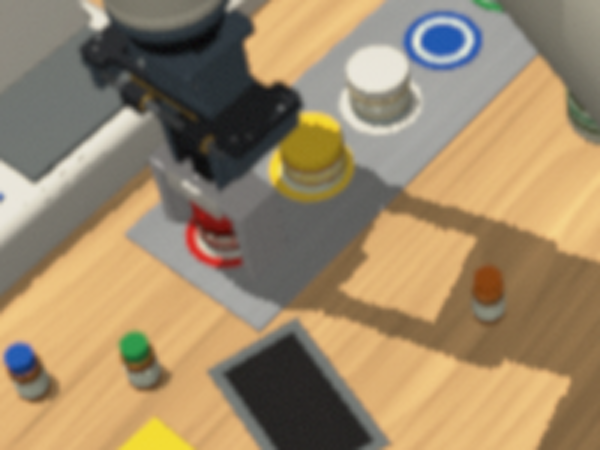

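The gauge straddles the red jar, legs on the board, released. I'll wait a little longer, then regrip and lift.

Emit:
{"method": "apply_moves", "body": {"commands": [[0.1,0,0,0,0,0,0],[0.1,0,0,0,0,0,0],[0.1,0,0,0,0,0,0],[0.1,0,0,0,0,0,0],[1,0,0,0,0,0,0],[1,0,0,0,0,0,0],[1,0,0,0,0,0,0],[1,0,0,0,0,0,0],[1,0,0,0,0,0,0],[1,0,0,0,0,0,0],[1,0,0,0,0,0,0],[1,0,0,0,0,0,0],[1,0,0,-0.04,0,0,0],[1,0,0,-0.12,0,0,0],[1,0,0,-0.22,0,0,0],[1,0,0,-0.3,0,0,0],[1,0,0,-0.32,0,0,0],[1,0,0,-0.32,0,0,0]]}}

```text
time_s: 31.32
eef_pos: [0.6429, 0.2183, 0.2117]
tcp_rot: [[0.017, 1.0, 0.004], [1.0, -0.017, 0.001], [0.001, 0.004, -1.0]]
contact_force: [0.3, 0.3, -4.6]
width: 0.0218
finger_force: 25.0
```

Emit:
{"method": "apply_moves", "body": {"commands": [[1,-0.06,-0.01,0,0,0,0],[1,-0.15,-0.02,0,0,0,0],[1,-0.24,-0.04,0,0,0,0],[1,-0.31,-0.041,0,0,0,0],[1,-0.338,-0.041,0,0,0,0],[1,-0.338,-0.041,0,0,0,0],[1,-0.338,-0.041,0,0,0,0]]}}

```text
time_s: 31.9
eef_pos: [0.6275, 0.1166, 0.2083]
tcp_rot: [[0.018, 1.0, -0.002], [1.0, -0.018, 0.0], [0.0, -0.002, -1.0]]
contact_force: [0.4, -0.5, -3.6]
width: 0.0217
finger_force: 25.0
```

```bash
python3 view.py l; python3 go.py .628,.1165,.1138,89
```

```text
red (array([0.6302, 0.223 ]), np.int32(271), 404) (array([0.6337, 0.221 ]), np.int32(459), 387)
yellow None (array([0.6226, 0.1325]), np.int32(335), 351)
white (array([0.639 , 0.0159]), np.int32(221), 390) None
green (array([ 0.6258, -0.1828]), np.int32(366), 395) (array([ 0.6228, -0.1821]), np.int32(231), 270)
t 32.0 p [0.6278 0.1176 0.2086] yaw 89.03 w 0.022
[-0.0038  0.0012  0.3161] [-0.0006 -0.0001  0.0003]
```

View pics/vl.png

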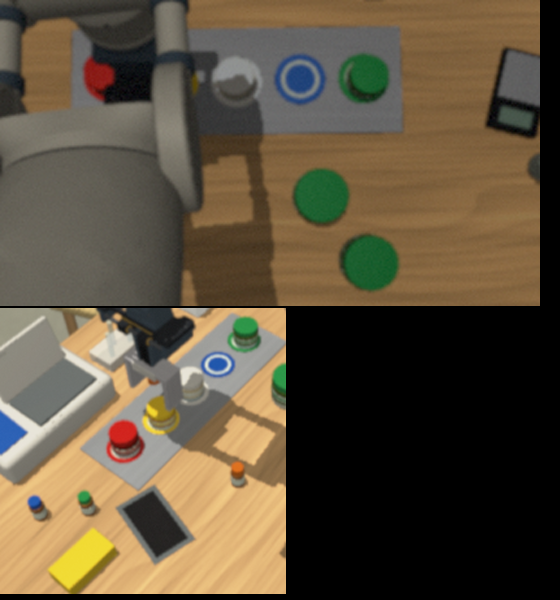

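The gauge hangs over the yellow jar, and the red jar has not moved. Lowering now.

Emit:
{"method": "apply_moves", "body": {"commands": [[1,-0.002,0.001,0.06,0,0,0],[1,-0.002,0.001,0.13,0,0,0],[1,-0.002,0.001,0.19,0,0,0],[1,-0.002,0.001,0.24,0,0,0],[1,-0.002,0.001,0.28,0,0,0],[1,-0.002,0.001,0.3,0,0,0],[1,-0.002,0.001,0.31,0,0,0],[1,-0.002,0.001,0.316,0,0,0],[1,-0.002,0.001,0.316,0,0,0],[1,-0.002,0.001,0.316,0,0,0]]}}

```text
time_s: 32.83
eef_pos: [0.6287, 0.1164, 0.1153]
tcp_rot: [[0.017, 1.0, 0.001], [1.0, -0.017, 0.0], [0.0, 0.001, -1.0]]
contact_force: [-0.7, 0.1, -2.2]
width: 0.0222
finger_force: 25.0
```

Emit:
{"method": "apply_moves", "body": {"commands": [[1,0,0,0.002,0,0,0],[0.1,0,0,0.002,0,0,0],[0.1,0,0,0.002,0,0,0],[0.1,0,0,0.002,0,0,0],[0.1,0,0,0.002,0,0,0],[0.1,0,0,0.002,0,0,0],[0.1,0,0,0.002,0,0,0],[0.1,0,0,0.002,0,0,0],[0.1,0,0,0.002,0,0,0],[0.1,0,0,0.002,0,0,0],[0.1,0,0,0.002,0,0,0],[0.1,0,0,0.002,0,0,0],[0.1,0,0,0.002,0,0,0],[0.1,0,0,0.002,0,0,0],[0.1,0,0,0.002,0,0,0],[0.1,0,0,0.002,0,0,0],[0.1,0,0,0.002,0,0,0],[0.1,0,0,0.002,0,0,0]]}}

```text
time_s: 34.33
eef_pos: [0.6283, 0.1162, 0.1139]
tcp_rot: [[0.017, 1.0, 0.0], [1.0, -0.017, 0.0], [0.0, 0.0, -1.0]]
contact_force: [0.7, -0.6, 0.2]
width: 0.0412
finger_force: 0.0
```

```bash
python3 view.py n; python3 -c "
from h import *
cv2.imwrite('pics/vn2.png',cv2.resize(cv2.imread('pics/side_n.png')[150:300,150:350],None,fx=3,fy=3,interpolation=2))
# dock from uncovered mat, side frame l
o=ortho(cv2.imread('pics/side_l.png')[...,::-1].copy(),'side',0,.37,.58,.2,.42,.0005);H=cv2.cvtColor(o,cv2.COLOR_RGB2HSV)
m=((H[...,1]<75)).astype(np.uint8);m=cv2.morphologyEx(cv2.morphologyEx(m,cv2.MORPH_OPEN,np.ones((9,9))),cv2.MORPH_CLOSE,np.ones((15,15)))
for c in cv2.findContours(m,0,2)[0]:
    if cv2.contourArea(c)>8000: r=cv2.minAreaRect(c);print(.58-r[0][1]*.0005,.42-r[0][0]*.0005,np.array(r[1])*.5,r[2])
"; python3 go.py .481,.3145,.108,70.5
```

```text
red (array([0.6356, 0.2211]), np.int32(320), 404) (array([0.6337, 0.221 ]), np.int32(463), 387)
yellow None (array([0.6189, 0.1469]), np.int32(175), 351)
white (array([0.6407, 0.0085]), np.int32(153), 390) None
green (array([ 0.626 , -0.1828]), np.int32(363), 395) (array([ 0.6228, -0.1821]), np.int32(235), 270)
0.49788591003417965 0.2846819458007812 [128.97024536 206.8850708 ] 17.463926315307617
t 34.4333 p [0.6283 0.1162 0.1139] yaw 89.0 w 0.0411
[ 0.6522 -0.5024  0.0197] [-0.     -0.      0.2056]
```

View pics/vn2.png

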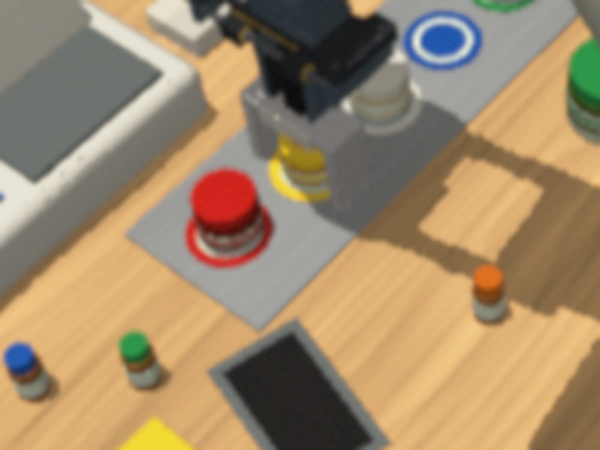

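Gauge stands over the yellow jar, legs on the board. I'll measure the mat, then wait, regrip and lift.

Emit:
{"method": "apply_moves", "body": {"commands": [[0.1,0,0,0,0,0,0],[0.1,0,0,0,0,0,0],[1,0,0,0,0,0,0],[1,0,0,0,0,0,0],[1,0,0,0,0,0,0],[1,0,0,0,0,0,0],[1,0,0,0,0,0,0],[1,0,0,0,0,0,0],[1,0,0,0,0,0,0],[1,0,0,0,0,0,0],[1,0,0,-0.04,0,0,0],[1,0,0,-0.12,0,0,0],[1,0,0,-0.22,0,0,0],[1,0,0,-0.3,0,0,0],[1,0,0,-0.32,0,0,0],[1,0,0,-0.32,0,0,0]]}}

```text
time_s: 35.77
eef_pos: [0.6292, 0.1163, 0.2122]
tcp_rot: [[0.017, 1.0, 0.004], [1.0, -0.017, 0.0], [0.0, 0.004, -1.0]]
contact_force: [-0.6, -0.3, -4.5]
width: 0.0221
finger_force: 25.0
```

```bash
python3 -c "
from h import *
P=[ray('side',u,v,0)[:2] for u,v in((221,273.3),(249,256.7),(279.3,296.7))];print(np.round(P,4),((P[0]+P[2])/2).round(4))
o=ortho(cv2.imread('pics/side_n.png')[...,::-1].copy(),'side',0,.37,.58,.2,.42,.0005);H=cv2.cvtColor(o,cv2.COLOR_RGB2HSV)
m=cv2.morphologyEx((H[...,2]<75).astype(np.uint8),cv2.MORPH_OPEN,np.ones((7,7)))
for c in cv2.findContours(m,0,2)[0]:
    if cv2.contourArea(c)>4000: r=cv2.minAreaRect(c);print(.58-r[0][1]*.0005,.42-r[0][0]*.0005,np.array(r[1])*.5,r[2])
"; python3 view.py p; python3 go.py .481,.3145,.108,70.5
```

```text
[[0.5545 0.3288]
 [0.5299 0.2491]
 [0.3931 0.2911]] [0.4738 0.31  ]
0.4763412475585937 0.3120905838012695 [ 68.89253235 128.31414795] 17.258955001831055
red (array([0.6316, 0.2238]), np.int32(263), 404) (array([0.6337, 0.221 ]), np.int32(457), 387)
yellow None (array([0.6186, 0.1308]), np.int32(373), 351)
white (array([0.6387, 0.0161]), np.int32(228), 390) None
green (array([ 0.6258, -0.183 ]), np.int32(360), 395) (array([ 0.623 , -0.1819]), np.int32(234), 270)
t 35.8667 p [0.6277 0.1162 0.209 ] yaw 89.0 w 0.0218
[ 0.6525 -0.4999  0.3373] [-8.000e-04  2.000e-04  2.056e-01]
```

Emit:
{"method": "apply_moves", "body": {"commands": [[1,0.05,-0.04,0,0,0,0.02],[1,0.13,-0.1,0,0,0,0.05],[1,0.21,-0.16,0,0,0,0.09],[1,0.29,-0.22,0,0,0,0.13],[1,0.37,-0.28,0,0,0,0.16],[1,0.45,-0.35,0,0,0,0.19],[1,0.53,-0.41,0,0,0,0.19],[1,0.6,-0.47,0,0,0,0.19],[1,0.649,-0.505,0,0,0,0.19],[1,0.649,-0.507,0,0,0,0.19],[1,0.649,-0.507,0.06,0,0,0.19],[1,0.649,-0.507,0.13,0,0,0.19],[1,0.649,-0.507,0.2,0,0,0.19],[1,0.649,-0.507,0.26,0,0,0.19],[1,0.649,-0.507,0.3,0,0,0.19],[1,0.649,-0.507,0.32,0,0,0.19],[1,0.649,-0.507,0.33,0,0,0.19],[1,0.649,-0.507,0.335,0,0,0.19],[1,0.649,-0.507,0.337,0,0,0.19],[1,0.649,-0.507,0.337,0,0,0.19]]}}

```text
time_s: 37.53
eef_pos: [0.4799, 0.3136, 0.1093]
tcp_rot: [[0.311, 0.95, 0.001], [0.95, -0.311, 0.0], [0.001, 0.001, -1.0]]
contact_force: [-0.2, 0.1, -3.8]
width: 0.0218
finger_force: 25.0
```

Emit:
{"method": "apply_moves", "body": {"commands": [[1,0,0,0.002,0,0,0],[0.1,0,0,0.002,0,0,0],[0.1,0,0,0.002,0,0,0],[0.1,0,0,0.002,0,0,0],[0.1,0,0,0.002,0,0,0],[0.1,0,0,0.002,0,0,0],[0.1,0,0,-0.1,0,0,0],[0.1,0,0,-0.22,0,0,0],[0.1,0,0,-0.34,0,0,0],[0.1,-0.12,0,-0.36,0,0,0],[0.1,-0.24,0,-0.36,0,0,0],[0.1,-0.36,0,-0.36,0,0,0],[0.1,-0.48,0,-0.36,0,0,0],[0.1,-0.6,0,-0.36,0,0,0],[0.1,-0.72,0,-0.36,0,0,0],[0.1,-0.84,0,-0.36,0,0,0],[0.1,-0.95,0,-0.36,0,0,0],[0.1,-0.95,0,-0.36,0,0,0]]}}

```text
time_s: 39.03
eef_pos: [0.3891, 0.0388, 0.2169]
tcp_rot: [[0.314, 0.95, -0.001], [0.95, -0.314, -0.001], [-0.001, -0.0, -1.0]]
contact_force: [1.4, 0.4, -0.6]
width: 0.0406
finger_force: 0.0
```

```bash
python3 view.py q; python3 go.py
```

```text
red (array([0.637 , 0.2119]), np.int32(487), 404) (array([0.6337, 0.221 ]), np.int32(464), 387)
yellow (array([0.6232, 0.113 ]), np.int32(557), 391) (array([0.6194, 0.1258]), np.int32(443), 351)
white (array([0.6296, 0.0182]), np.int32(354), 390) None
green (array([ 0.626 , -0.1833]), np.int32(357), 395) None
t 39.1333 p [0.391  0.0418 0.2171] yaw 71.74 w 0.0407
```

View pics/vq.png

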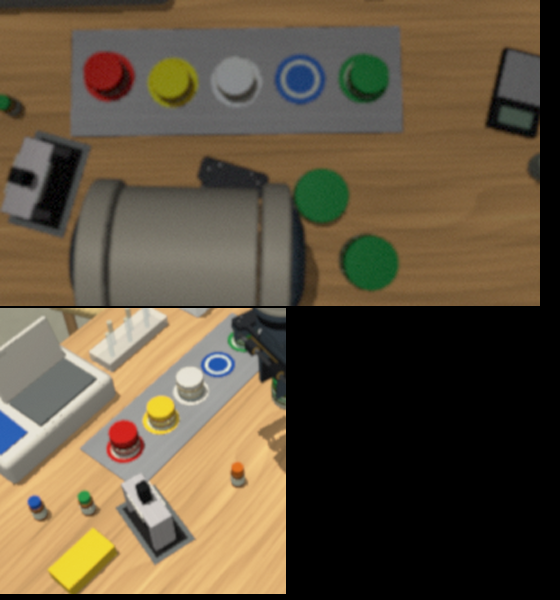

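All jars are unchanged on their discs, and the gauge is upright on its mat at (150,515). The arm is clear, so I'll hand in.

```bash
python3 -c "
from rig import arm
print(arm.sign_off())"
```

```text
the job is handed in; nothing more can be done
None
```

I've handed the job in: the red, yellow, green and white jars stand on their own discs (no blue jar was there), the gauge stood over red then yellow for over a second each, and it is back upright on its mat.

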